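# Find and flag the loose vessel cap

### The job

One of the three pressure vessels was not tightened, and you can only tell by feel: push on the ends of the handles in the opening direction (counterclockwise from above), never harder than about 15 N, until you find the cap that gives way, turn that one open by about 20 degrees and leave it so; the tight caps stay as they are. Then stand the red marker upright in the black cup in front of the loose vessel.

Things in the scene. Friction and masses are not known exactly. Their poses are not given: they have to be found in the camera images.
- vessel_1: small steel pressure vessel with a blue band, fixed to the bench on a grey foot plate (136 x 100 x 10 mm); all three look the same. White ribbed screw cap (60 mm across, top at 71 mm) with a steel crossbar handle on it. Origin on the upright axis at bench level; x points from its black cup to the vessel, z up
- cap_1 (a joint): cap angle, rad: 0 as found (its stop), grows counterclockwise from above (opening), stays where left. Bar 110 x 12 mm, along the vessel's y at 0, 76 to 94 mm above the bench (screw head to 97), air under its ends. The bar springs on the cap: 15 N at an end bends it 0.05 rad, and back. Pushed 45 mm from the axis, a tight cap holds beyond 30 N, the loose one gives at about 3 N
- push_1 (a point): point inside the handle bar, mid-thickness, 85 mm above the bench, 45 mm from the axis towards the vessel's -y (at joint 0); pushing here along the vessel's +x turns the cap open
- socket_1 (a point): centre of the inner floor of this vessel's round black marker cup, 12 mm above the bench, 60 mm from the axis on its -x side; inner diameter 36 mm, outer 44 mm, rim 6 mm above this floor
- vessel_2: small steel pressure vessel with a blue band, fixed to the bench on a grey foot plate (136 x 100 x 10 mm); all three look the same. White ribbed screw cap (60 mm across, top at 71 mm) with a steel crossbar handle on it. Origin on the upright axis at bench level; x points from its black cup to the vessel, z up
- cap_2 (a joint): cap angle, rad: 0 as found (its stop), grows counterclockwise from above (opening), stays where left. Bar 110 x 12 mm, along the vessel's y at 0, 76 to 94 mm above the bench (screw head to 97), air under its ends. The bar springs on the cap: 15 N at an end bends it 0.05 rad, and back. Pushed 45 mm from the axis, a tight cap holds beyond 30 N, the loose one gives at about 3 N
- push_2 (a point): point inside the handle bar, mid-thickness, 85 mm above the bench, 45 mm from the axis towards the vessel's -y (at joint 0); pushing here along the vessel's +x turns the cap open
- socket_2 (a point): centre of the inner floor of this vessel's round black marker cup, 12 mm above the bench, 60 mm from the axis on its -x side; inner diameter 36 mm, outer 44 mm, rim 6 mm above this floor
- vessel_3: small steel pressure vessel with a blue band, fixed to the bench on a grey foot plate (136 x 100 x 10 mm); all three look the same. White ribbed screw cap (60 mm across, top at 71 mm) with a steel crossbar handle on it. Origin on the upright axis at bench level; x points from its black cup to the vessel, z up
- cap_3 (a joint): cap angle, rad: 0 as found (its stop), grows counterclockwise from above (opening), stays where left. Bar 110 x 12 mm, along the vessel's y at 0, 76 to 94 mm above the bench (screw head to 97), air under its ends. The bar springs on the cap: 15 N at an end bends it 0.05 rad, and back. Pushed 45 mm from the axis, a tight cap holds beyond 30 N, the loose one gives at about 3 N
- push_3 (a point): point inside the handle bar, mid-thickness, 85 mm above the bench, 45 mm from the axis towards the vessel's -y (at joint 0); pushing here along the vessel's +x turns the cap open
- socket_3 (a point): centre of the inner floor of this vessel's round black marker cup, 12 mm above the bench, 60 mm from the axis on its -x side; inner diameter 36 mm, outer 44 mm, rim 6 mm above this floor
- flag: red plastic marker like a pawn, 72 mm tall, 60 g, standing loose on the bench: foot 28 mm across, stem 10 to 12 mm, round knob 20 mm across from 55 to 68 mm above its underside. Origin at the centre of the underside, z up

How it is judged:
By the outcome, as a careful person would: the job done as asked, in the order asked, and still so for the second after the job is handed in, with the robot touching nothing.
It also fails if it takes over 64 s, if anything falls off the work surface, if the arm or the gripper's body presses on something with over 40 N, if the wrist force passes 120 N, or if a joint passes its speed limit or range.

### The arm

A 6-joint arm with a two-finger parallel gripper is mounted at the origin on a cart in front of the work surface, level with it; the furniture and walls round the work are solid. World frame = base frame: x ahead of the robot, y to its left, z up, the work surface at z = 0. Lengths are in m, angles in rad, forces in N, time in s.
With the tool pointing down it reaches from about 0.25 to 0.8 m from the base axis. Payload 3.9 kg.
Tool frame: the origin (TCP) lies midway between the tips of the shut fingers; the grasp point (between the pads) lies 19 mm behind it; z points along the fingers, y is the line along which they close (so a half turn about z gives the same grasp; the last joint's range is limited). The gripper opens to 85 mm and grips with 20 to 120 N. Pads are 22 mm wide; open, the fingers measure 114 mm over their backs; the gripper's body (76 mm by 85 mm) begins 54 mm behind the grasp point. The pads swing forward as they close: fully open they stand 13 mm farther back than shut.
Start: joints at [1.282, 0.26, -0.138, 1.173, 0, 1.571], TCP at [0.15, 0.503, 0.231] pointing down, gripper open.
Joint ranges: [-2.78, 2.78], [-0.83, 1.72], [-1.28, 1.37], [-1.9, 2.12], [-1.57, 1.48], [-3.14, 3.14]. Speed limits (rad/s): [2.57, 2.57, 3.14, 3.14, 3.14, 3.14].

### API

Orientations are given as a unit quaternion [x, y, z, w].
In Python, from cell import * gives the robot as it stands.
- The arm moves only by the shell command python3 -m jog 'ROWS' [FORCE]. ROWS is text: rows parted by semicolons, each of 5 numbers parted by spaces: the opening, from 0 (shut) to 1 (fully open), then the shift along the tool's x, y, z in m, then the turn about the tool's z in degrees. In form: hand tx ty tz spin; .... A call has 1 to 20 rows; each row is the pose to reach, as a shift and turn from the pose commanded when the call began, along the tool's axes at that moment; what a row does not reach only later rows make up. A row lasts 1/10 s, in which the tool goes at most 50 mm and 8.59 degrees, less where a joint would pass 70% of its speed; a pose out of reach is approached as far as the arm can. A call with a gripper value outside its range is refused whole. The fingers move at their own pace and stop on an object; FORCE is the grip in N (left out, the last holds). Time passes only in rows, so rows that repeat a pose let the fingers close. It gives the time, the measured TCP pose, the force, the opening and the grip force at its end, in the units of the state.
- sense(): the state, without advancing time (a new reading comes with each control period).
- get_image(name): name is "scene" or "top" or "wrist"; returns (picture, depth): 400x640x3 uint8, red, green, blue; 400x640 float32, m along the optical axis (not along the pixel's ray), 0 where there is no reading.
- camera_model(name): a dict with "intrinsics" (3x3 intrinsics, pixels), "eye" and "rotation" of the camera in the world. Camera axes: x right, y up, looking along -z (the intrinsics and any distortion apply to the point x, -y, -z); pixel columns grow to the right and rows downward; lengths in m; the calibration is good to about 2 mm. A picture is of the moment at which its call begins: read the wrist's pose just before it. camera_model takes no time and is no camera call; for the wrist camera it gives the pose at the moment of the call.
- hand_in(): hands the job in; it is judged then, once.
The state is a dict: "t": time; "joint_positions": joint angles; "qd": joint speeds; "joint_efforts": joint torques, N m; "ee_pos": TCP position; "orientation": TCP orientation; "contact_force": force on the tool from outside, world axes, zero at the start; "moment": the same for the moment, N m; "opening": finger opening in m; "gripper_force": force on a finger pad.
Only numpy, scipy, OpenCV 4.12 (cv2) and the standard library are available. Lean on these libraries where they do the work, as an engineer would, in place of code of your own. Each camera call takes 0.05 s, during which the arm holds its last target. There are 200 camera calls.

## Working session

There is one attempt and no reset: what is moved stays moved. The work goes in short steps, Python scripts to look and compute and a shell command to move; the robot and the scene stay as the last step left them, time stands still between calls to the robot, and variables do not carry over. Pictures are saved under pics/ and viewed, at most 10 in all, crops included, and the job is handed in when it is done.

```bash
ls; mkdir -p pics; python3 - <<'E'
from cell import *
import cv2,numpy as np
for n in("scene","top"):
    im,d=get_image(n); cv2.imwrite(f"pics/{n}0.png",im[:,:,::-1]); np.save(f"{n}0.npy",d)
    m=camera_model(n); print(n,m)
s=sense();print(s)
E
```

```text
pics
scene {'intrinsics': array([[396.78483581,   0.        , 317.75771417],
       [  0.        , 396.78483581, 196.36476043],
       [  0.        ,   0.        ,   1.        ]]), 'eye': array([-0.10187618, -0.83747726,  0.50780307]), 'rotation': array([ 0.51284833, -0.17841832, -0.28911924,  0.78839302])}
top {'intrinsics': array([[421.42694478,   0.        , 318.79175438],
       [  0.        , 421.42694478, 199.10953452],
       [  0.        ,   0.        ,   1.        ]]), 'eye': array([ 0.32814703, -0.09382927,  1.02181663]), 'rotation': array([-0.07072646,  0.06613441,  0.71259616, -0.69486021])}
{'t': 0.1, 'joint_positions': array([ 1.28200541e+00,  2.60620210e-01, -1.39221182e-01,  1.17267165e+00,
        1.80402601e-05,  1.57079091e+00]), 'qd': array([ 0.00110834, -0.00017091,  0.00349411,  0.0012622 , -0.00107964,
        0.00095642]), 'joint_efforts': array([ 2.28232320e-04, -4.06508017e+01,  2.54527760e+01,  1.01405679e-02,
        1.72408630e-05,  7.38862497e-06]), 'ee_pos': array([0.14934317, 0.50269591, 0.23055427]), 'orientation': array([ 1.43891483e-01,  9.89593100e-01, -8.48124107e-04, -1.32440898e-04]), 'contact_force': array([-0.37375264, -0.60191221,  0.14794997]), 'moment': array([-0.02400642,  0.03553486, -0.01428708]), 'gripper_force': 0.0, 'opening': 0.08585927208987833}
```

View pics/top0.png

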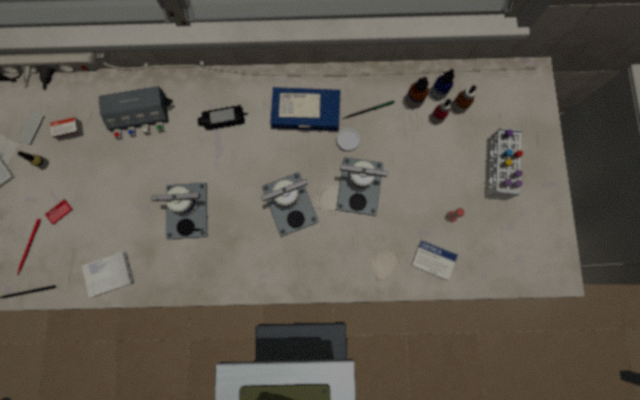

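View pics/scene0.png

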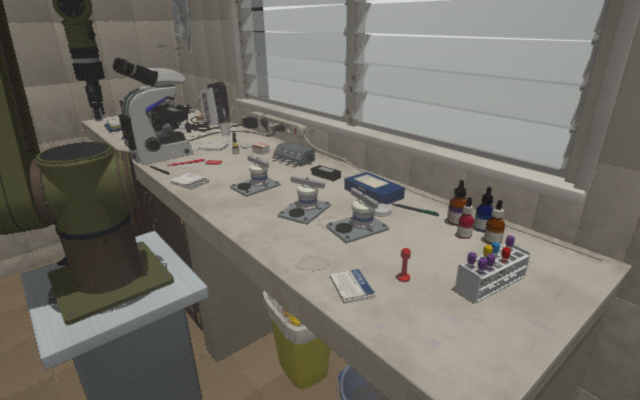

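The top view shows vessels at about (180,205), (288,195) and (362,180), with cups at (186,227), (296,219) and (358,202). The marker is at about (455,214). I'll enlarge a crop and check the calibration.

```bash
cat > h.py <<'E'
from cell import *
import cv2,numpy as np
from scipy.spatial.transform import Rotation as R
def cam(n):
    m=camera_model(n); r=m["rotation"]; r=np.array(r)
    return m["intrinsics"],m["eye"],(R.from_quat(r).as_matrix() if r.size==4 else r)
def proj(n,p,c=None):
    K,e,M=c or cam(n); q=(np.atleast_2d(p)-e)@M; u=q*[1,-1,-1]; v=u@K.T; return v[:,:2]/v[:,2:]
def atz(n,uv,z,c=None):
    K,e,M=c or cam(n); uv=np.atleast_2d(uv); d=np.c_[uv,np.ones(len(uv))]@np.linalg.inv(K).T*[1,-1,-1]@M.T
    return e+d*((np.reshape(z,(-1,1))-e[2])/d[:,2:])
def atd(n,uv,d,c=None):
    K,e,M=c or cam(n); uv=np.atleast_2d(uv); return e+(np.c_[uv,np.ones(len(uv))]@np.linalg.inv(K).T*np.reshape(d,(-1,1))*[1,-1,-1])@M.T
E
python3 - <<'E'
from h import *
print(camera_model("top").keys(), proj("top",[[.15,.5,.23],[0,0,0]]),proj("scene",[[.15,.5,.23],[0,0,0]]))
d=np.load("top0.npy")
uv=[(180,192),(284,184),(363,172),(186,227),(296,219),(358,202),(455,214),(240,240),(400,220)]
for p in uv: print(p,atd("top",p,d[p[1],p[0]]).round(3))
im=cv2.imread("pics/top0.png")
cv2.imwrite("pics/c1.png",cv2.resize(im[140:250,145:395],None,fx=3.2,fy=3.2,interpolation=cv2.INTER_CUBIC))
print(sense()["t"])
E
```

```text
dict_keys(['intrinsics', 'eye', 'rotation']) [[-10.55938251 392.79316739]
 [284.38507214 432.75736115]] [[101.23374833 121.91116435]
 [110.14696335 278.81187988]]
(180, 192) [[0.54  0.231 0.071]]
(284, 184) [[ 0.553 -0.01   0.07 ]]
(363, 172) [[ 0.572 -0.193  0.088]]
(186, 227) [[0.466 0.233 0.012]]
(296, 219) [[ 0.479 -0.033  0.008]]
(358, 202) [[ 0.517 -0.185  0.012]]
(455, 214) [[ 0.474 -0.402  0.062]]
(240, 240) [[ 0.433  0.104 -0.002]]
(400, 220) [[ 0.471 -0.286  0.001]]
0.1
```

View pics/c1.png

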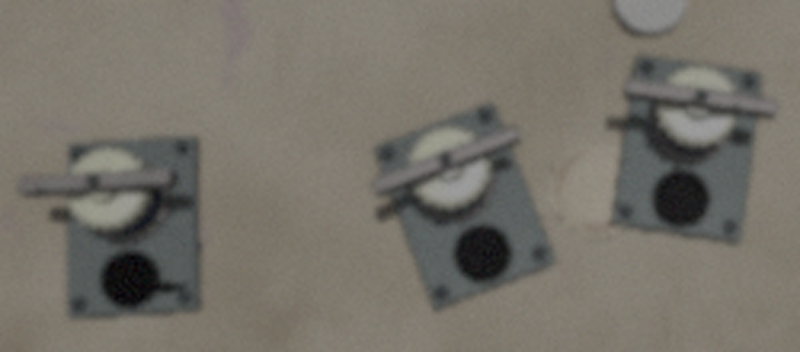

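The enlarged crop (scale 3.2, offset 145,140) gives these pixel positions:

| Vessel | Bar ends | Cup |
|---|---|---|
| Left | (20,186)–(173,177) | (130,279) |
| Middle | (377,186)–(519,134) | (483,252) |
| Right | (628,88)–(775,107) | (681,198) |

```bash
cat >> h.py <<'E'
def rel(p,ydir=None):
    """tool-axis shift and spin from measured pose to TCP target p; ydir: angle of tool y in world (deg, mod 180)"""
    s=sense(); M=R.from_quat(s["orientation"]).as_matrix(); t=M.T@(np.array(p)-s["ee_pos"])
    a=np.degrees(np.arctan2(M[1,1],M[0,1])); sp=0 if ydir is None else -((ydir-a+90)%180-90)
    return (t*1000).round(1),round(sp,1)
E
python3 - <<'E'
from h import *
D=dict(L=[(20,186),(173,177),(93,182),(130,279)],M=[(377,186),(519,134),(447,159),(483,252)],R=[(628,88),(775,107),(701,97),(681,198)])
for k,v in D.items():
    uv=np.array(v)/3.2+[145,140]
    P=atz("top",uv,[.094,.094,.097,.018])[:,:2]
    y=P[0]-P[1]; L=np.hypot(*y); y/=L; x=np.array([y[1],-y[0]]); c=(P[0]+P[1])/2
    print(k,"len",L.round(4),"c",c.round(4),"head",P[2].round(4),"cup",P[3].round(4),"cup in vessel",((P[3]-c)@np.c_[x,y]).round(4),
     "yaw bar x",np.degrees(np.arctan2(x[1],x[0])).round(1),"from cup",np.degrees(np.arctan2(*(c-P[3])[::-1])).round(1),"push",(c-.045*y).round(4))
# flag: points in red region
im=cv2.imread("pics/top0.png").astype(int); d=np.load("top0.npy")
m=(im[:,:,2]-im[:,:,1]>40); vs,us=np.nonzero(m[200:230,440:470]); vs+=200;us+=440
Q=atd("top",np.c_[us,vs],d[vs,us]); Q=Q[np.argsort(Q[:,2])]
for q in Q: print(q.round(3),end='')
E
```

```text
L len 0.1078 c [0.5243 0.2334] head [0.5234 0.2348] cup [0.4649 0.2319] cup in vessel [-0.0594  0.0005] yaw bar x 1.9 from cup 1.5 push [0.5258 0.1884]
M len 0.1063 c [ 0.5333 -0.0145] head [ 0.5333 -0.0139] cup [ 0.4786 -0.0335] cup in vessel [-0.058 -0.   ] yaw bar x 19.1 from cup 19.2 push [ 0.5481 -0.057 ]
R len 0.1049 c [ 0.574  -0.1947] head [ 0.5735 -0.1941] cup [ 0.516 -0.184] cup in vessel [-0.0589  0.0013] yaw bar x -9.2 from cup -10.4 push [ 0.5668 -0.2391]
[ 0.488 -0.414  0.004][ 0.468 -0.414  0.005][ 0.47  -0.417  0.005][ 0.47  -0.419  0.006][ 0.487 -0.41   0.007][ 0.47  -0.414  0.007][ 0.487 -0.408  0.008][ 0.472 -0.418  0.008][ 0.467 -0.416  0.008][ 0.472 -0.416  0.009][ 0.477 -0.419  0.067][ 0.477 -0.417  0.067][ 0.475 -0.412  0.068][ 0.472 -0.409  0.069][ 0.474 -0.416  0.069][ 0.482 -0.407  0.069][ 0.477 -0.411  0.07 ][ 0.479 -0.405  0.07 ][ 0.472 -0.415  0.07 ][ 0.479 -0.416  0.07 ][ 0.484 -0.409  0.07 ][ 0.474 -0.413  0.07 ][ 0.474 -0.418  0.07 ][ 0.477 -0.413  0.07 ][ 0.484 -0.412  0.07 ][ 0.479 -0.418  0.071][ 0.479 -0.409  0.071][ 0.483 -0.414  0.071][ 0.47  -0.41   0.071][ 0.479 -0.413  0.071][ 0.481 -0.414  0.071][ 0.481 -0.411  0.071][ 0.472 -0.413  0.071][ 0.481 -0.416  0.071][ 0.474 -0.406  0.072][ 0.472 -0.406  0.072][ 0.472 -0.41   0.072][ 0.476 -0.408  0.072][ 0.481 -0.409  0.072][ 0.477 -0.406  0.072][ 0.474 -0.408  0.072][ 0.479 -0.41   0.073][ 0.479 -0.406  0.074][ 0.476 -0.403  0.074]
```

```bash
python3 - <<'E'
from h import *
x=np.array([np.cos(np.radians(1.9)),np.sin(np.radians(1.9))]); p=np.array([.5258,.1884])-.04*x
print(rel([*p,.15],91.9), rel([*p,.079],91.9))
E
```

```text
(array([-412.4, -206.6,   80.9]), np.float64(-18.4)) (array([-412.4, -206.5,  151.9]), np.float64(-18.4))
```

```bash
python3 -m jog '0 -0.412 -0.2066 0.081 -18.4; 0 -0.412 -0.2066 0.081 -18.4; 0 -0.412 -0.2066 0.081 -18.4; 0 -0.412 -0.2066 0.081 -18.4; 0 -0.412 -0.2066 0.081 -18.4; 0 -0.412 -0.2066 0.081 -18.4; 0 -0.412 -0.2066 0.081 -18.4; 0 -0.412 -0.2066 0.081 -18.4; 0 -0.412 -0.2066 0.081 -18.4; 0 -0.412 -0.2066 0.081 -18.4; 0 -0.412 -0.2066 0.081 -18.4; 0 -0.412 -0.2066 0.152 -18.4; 0 -0.412 -0.2066 0.152 -18.4; 0 -0.412 -0.2066 0.152 -18.4' 20
python3 - <<'E'
from h import *
x=np.array([np.cos(np.radians(1.9)),np.sin(np.radians(1.9))]); p=np.array([.5258,.1884])-.022*x
print(rel([*p,.079],91.9)); s=sense(); print(s["opening"],s["contact_force"])
d=get_image("wrist")[0]; cv2.imwrite("pics/w1.png",d[:,:,::-1])
E
```

```text
t: 1.5
ee_pos: [0.4818, 0.187, 0.0761]
orientation: [-0.016, 1.0, -0.001, -0.004]
contact_force: [-1.0, -0.2, 0.1]
opening: -0.0003
gripper_force: 0.0
(array([-22. ,  -0.1,  -3.1]), np.float64(-0.0))
-0.0002985565873715833 [-1.04638689 -0.23583356  0.06889762]
```

View pics/w1.png

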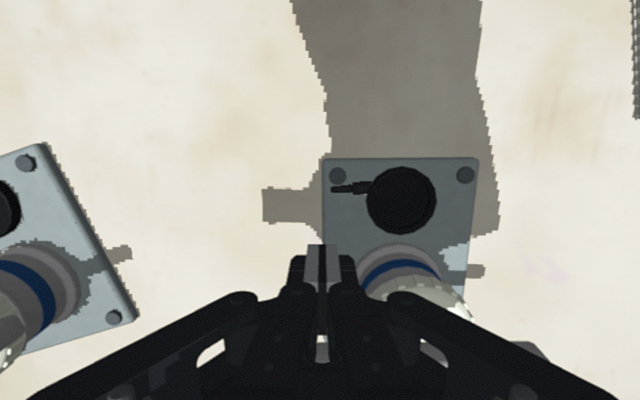

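The wrist view shows the shut fingers at (322,270) in front of the left vessel. Its cup is at (401,200), with its bar hidden under the gripper.

```bash
python3 -m jog '0 -0.009 0 -0.003 0; 0 -0.018 0 -0.003 0; 0 -0.018 0 -0.003 0'; python3 -m jog '0 -0.001 0 0 0; 0 -0.002 0 0 0; 0 -0.002 0 0 0'; python3 -m jog '0 -0.001 0 0 0; 0 -0.002 0 0 0; 0 -0.002 0 0 0'
```

```text
t: 1.85
ee_pos: [0.5072, 0.1896, 0.0843]
orientation: [-0.016, 1.0, 0.001, 0.003]
contact_force: [0.7, -0.0, 0.8]
opening: -0.0
gripper_force: 0.0
t: 2.15
ee_pos: [0.5056, 0.1885, 0.0824]
orientation: [-0.016, 1.0, -0.0, -0.0]
contact_force: [-0.2, -0.3, -0.2]
opening: 0.0001
gripper_force: 0.0
t: 2.45
ee_pos: [0.5077, 0.1886, 0.0823]
orientation: [-0.016, 1.0, 0.0, 0.0]
contact_force: [0.3, 0.9, -0.2]
opening: 0.0001
gripper_force: 0.0
```

```bash
python3 -m jog '0 -0.001 0 0 0; 0 -0.001 0 0 0;0 -0.001 0 0 0'|sed -n '2p;4p'; python3 -m jog '0 -0.001 0 0 0; 0 -0.001 0 0 0;0 -0.001 0 0 0'|sed -n '2p;4p';python3 -m jog '0 -0.001 0 0 0; 0 -0.001 0 0 0;0 -0.001 0 0 0'|sed -n '2p;4p'
```

```text
ee_pos: [0.5086, 0.1886, 0.0823]
contact_force: [-0.4, 0.3, -0.5]
ee_pos: [0.5096, 0.1887, 0.0823]
contact_force: [-0.3, 0.4, 0.6]
ee_pos: [0.5107, 0.1887, 0.0823]
contact_force: [-0.7, -0.4, 0.1]
```

```bash
for i in 1; do :; done; python3 -m jog '0 -0.001 0 0 0; 0 -0.001 0 0 0;0 -0.001 0 0 0'|sed -n '2p;4p'; python3 -m jog '0 -0.001 0 0 0; 0 -0.001 0 0 0;0 -0.001 0 0 0'|sed -n '2p;4p'
```

```text
ee_pos: [0.5116, 0.1887, 0.0823]
contact_force: [-0.4, 0.9, 0.3]
ee_pos: [0.5125, 0.1887, 0.0823]
contact_force: [0.6, -0.3, -0.4]
```

```bash
python3 -m jog '0 -0.001 0 0 0; 0 -0.001 0 0 0;0 -0.001 0 0 0'|sed -n '2p;4p'
```

```text
ee_pos: [0.5129, 0.1887, 0.0822]
contact_force: [-3.7, -0.7, 3.3]
```

```bash
python3 -m jog '0 -0.001 0 0 0; 0 -0.001 0 0 0;0 -0.001 0 0 0'|sed -n '2p;4p'
```

```text
ee_pos: [0.5143, 0.1886, 0.0822]
contact_force: [-2.5, -0.2, 1.4]
```

```bash
python3 -m jog '0 -0.001 0 0 0; 0 -0.001 0 0 0;0 -0.001 0 0 0'|sed -n '2p;4p'; python3 -m jog '0 -0.001 0 0 0; 0 -0.001 0 0 0;0 -0.001 0 0 0'|sed -n '2p;4p'
```

```text
ee_pos: [0.5156, 0.1886, 0.0822]
contact_force: [-3.0, -1.1, 0.9]
ee_pos: [0.5166, 0.1886, 0.0822]
contact_force: [-2.2, -2.8, 0.5]
```

The force holds at about 3 N while the handle gives, so the left cap is the loose one. I'll follow the arc to 20°.

```bash
python3 - <<'E'
from h import *
c=np.array([.5243,.2334])
def W(th,a=1.9): 
    t=np.radians(th+a); return c+np.array([[np.cos(t),-np.sin(t)],[np.sin(t),np.cos(t)]])@[-.0131,-.0443]
for th in(8,12,16,20.5): print(rel([*W(th),.082],91.9+th))
E
```

```text
(array([-2.4, -1.2,  0.2]), np.float64(-8.1))
(array([-5.6, -1.6,  0.2]), np.float64(-12.1))
(array([-8.8, -1.7,  0.2]), np.float64(-16.1))
(array([-12.4,  -1.6,   0.2]), np.float64(-20.6))
```

```bash
python3 -m jog '0 -0.0012 -0.0006 0 -4; 0 -0.0024 -0.0012 0 -8; 0 -0.004 -0.0014 0 -10; 0 -0.0056 -0.0016 0 -12; 0 -0.0072 -0.0017 0 -14; 0 -0.0088 -0.0017 0 -16; 0 -0.0106 -0.0017 0 -18.5; 0 -0.0124 -0.0016 0 -20.6; 0 -0.0124 -0.0016 0 -20.6; 0 -0.0124 -0.0016 0 -20.6'; python3 -m jog '0 0.01 0 0 0; 0 0.03 0 0 0; 0 0.03 0 -0.05 0; 0 0.03 0 -0.09 0; 0 0.07 0 -0.09 0; 0 0.12 0 -0.09 0; 0 0.12 0 -0.09 0'
python3 - <<'E'
from h import *
im,d=get_image("top"); im=im[:,:,::-1]; cv2.imwrite("pics/t2.png",cv2.resize(im[150:250,130:330],None,fx=4,fy=4,interpolation=cv2.INTER_CUBIC))
E
```

```text
t: 6.15
ee_pos: [0.5295, 0.1877, 0.0823]
orientation: [-0.194, 0.981, -0.0, 0.0]
contact_force: [-1.1, -1.8, 0.2]
opening: 0.0
gripper_force: 0.9
t: 6.85
ee_pos: [0.4083, 0.1388, 0.1705]
orientation: [-0.195, 0.981, -0.0, -0.005]
contact_force: [0.3, 0.9, -0.1]
opening: 0.0001
gripper_force: 0.0
```

View pics/t2.png

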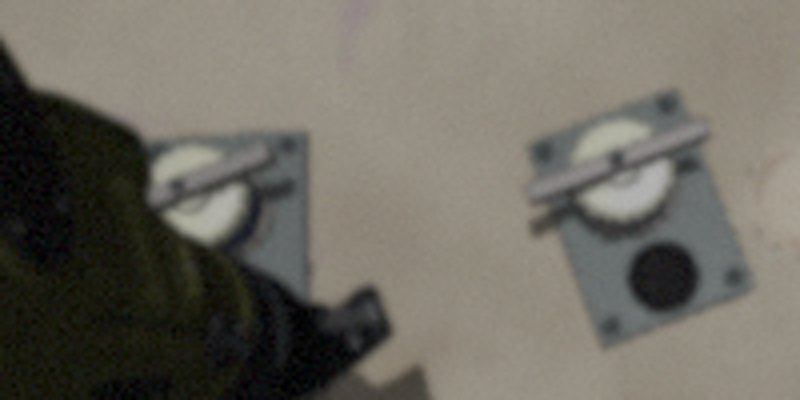

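The left bar now runs from the screw head (180,186) to its right end (270,152). The middle cap has not moved. I'll compute the angle and the approach to the marker.

```bash
python3 - <<'E'
from h import *
P=atz("top",np.array([(180,186),(270,152)])/4+[130,150],[.097,.094])[:,:2]
v=P[0]-P[1]; print("bar dir",np.degrees(np.arctan2(v[1],v[0]))-91.9,P.round(4))
print(rel([.477,-.412,.17],90),rel([.477,-.412,.115],90))
E
```

```text
bar dir 19.17638226171988 [[0.5242 0.2327]
 [0.5431 0.1836]]
(array([ 152. , -535. ,    1.6]), np.float64(22.4)) (array([ 151.8, -535.1,   56.6]), np.float64(22.4))
```

```bash
python3 -m jog '0.5 0.152 -0.535 0 22.4; 0.5 0.152 -0.535 0 22.4; 0.5 0.152 -0.535 0 22.4; 0.5 0.152 -0.535 0 22.4; 0.5 0.152 -0.535 0 22.4; 0.5 0.152 -0.535 0 22.4; 0.5 0.152 -0.535 0 22.4; 0.5 0.152 -0.535 0 22.4; 0.5 0.152 -0.535 0 22.4; 0.5 0.152 -0.535 0 22.4; 0.5 0.152 -0.535 0 22.4; 0.5 0.152 -0.535 0 22.4; 0.5 0.152 -0.535 0 22.4; 0.5 0.152 -0.535 0 22.4; 0.5 0.152 -0.535 0 22.4'
python3 - <<'E'
from h import *
s=sense(); print(s["joint_positions"].round(2)); M=R.from_quat(s["orientation"]).as_matrix()
c=cam("wrist"); print("cam in tool",M.T@(c[1]-s["ee_pos"]))
im,d=get_image("wrist"); cv2.imwrite("pics/w3.png",im[:,:,::-1]); np.save("w3.npy",d)
print(rel([.477,-.412,.024],90), proj("wrist",[[.477,-.412,0],[.477,-.412,.062]],c))
E
```

```text
t: 8.4
ee_pos: [0.4822, -0.409, 0.1725]
orientation: [-0.001, 1.0, 0.0, 0.0]
contact_force: [-0.4, -0.7, -0.3]
opening: 0.0427
gripper_force: 0.0
[-0.7   0.47  0.03  1.13  0.   -0.71]
cam in tool [ 0.07061044 -0.00015022 -0.14154893]
(array([  5.3,  -3. , 148.6]), np.float64(0.2)) [[319.11430939 175.73108487]
 [318.45917793 192.0869052 ]]
```

View pics/w3.png

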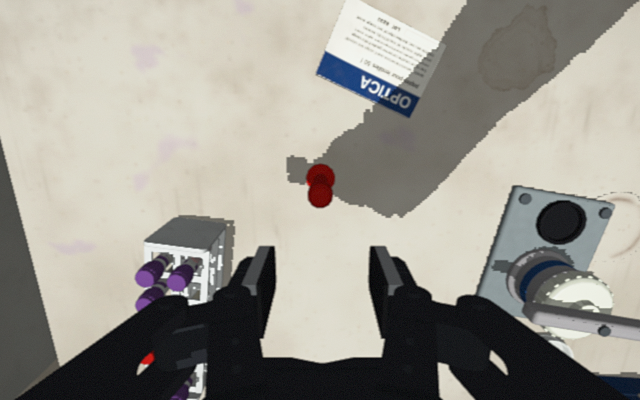

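The marker's foot is at (320,176) and its knob at (320,194), as predicted. The tube rack, at (190,270), is clear of the left finger. Descend and grip.

```bash
python3 -m jog '0.5 0.005 -0.003 0.04 0; 0.5 0.005 -0.003 0.08 0; 0.5 0.005 -0.003 0.11 0; 0.5 0.005 -0.003 0.13 0; 0.5 0.005 -0.003 0.148 0; 0.5 0.005 -0.003 0.148 0; 0.5 0.005 -0.003 0.148 0'; python3 -m jog '0.4 0 0 0 0; 0.3 0 0 0 0; 0.2 0 0 0 0; 0.1 0 0 0 0; 0 0 0 0 0; 0 0 0 0 0; 0 0 0 0 0; 0 0 0 0 0' 30
```

```text
t: 9.15
ee_pos: [0.4772, -0.4127, 0.0248]
orientation: [-0.001, 1.0, 0.0, -0.0]
contact_force: [-0.1, -0.1, 0.3]
opening: 0.0427
gripper_force: 0.0
t: 9.95
ee_pos: [0.4779, -0.4141, 0.0256]
orientation: [-0.0, 1.0, -0.001, 0.001]
contact_force: [-0.4, 2.0, 6.3]
opening: 0.0181
gripper_force: 29.0
```

The opening is 18 mm with an upward force, so the pads are wedged on the knob. Open, go 9 mm lower and grip the stem.

```bash
python3 -m jog '0.3 0 0 0 0; 0.4 0 0 0 0; 0.4 0 0 0 0; 0.4 0 0 0.005 0; 0.4 0 0 0.010 0; 0.4 0 0 0.010 0'; python3 -m jog '0.3 0 0 0 0; 0.2 0 0 0 0; 0.1 0 0 0 0; 0 0 0 0 0; 0 0 0 0 0; 0 0 0 0 0; 0 0 0 0 0' 30
python3 - <<'E'
from h import *
c=cam("wrist");im,d=get_image("wrist"); cv2.imwrite("pics/w4.png",cv2.resize(im[100:400,170:470,::-1],None,fx=2,fy=2))
E
```

```text
t: 10.55
ee_pos: [0.4762, -0.413, 0.013]
orientation: [-0.0, 1.0, 0.001, -0.001]
contact_force: [0.3, 0.9, 0.0]
opening: 0.0342
gripper_force: 0.0
t: 11.25
ee_pos: [0.477, -0.4137, 0.0143]
orientation: [-0.0, 1.0, -0.0, -0.0]
contact_force: [-0.7, -0.1, -0.6]
opening: 0.0148
gripper_force: 29.1
```

View pics/w4.png

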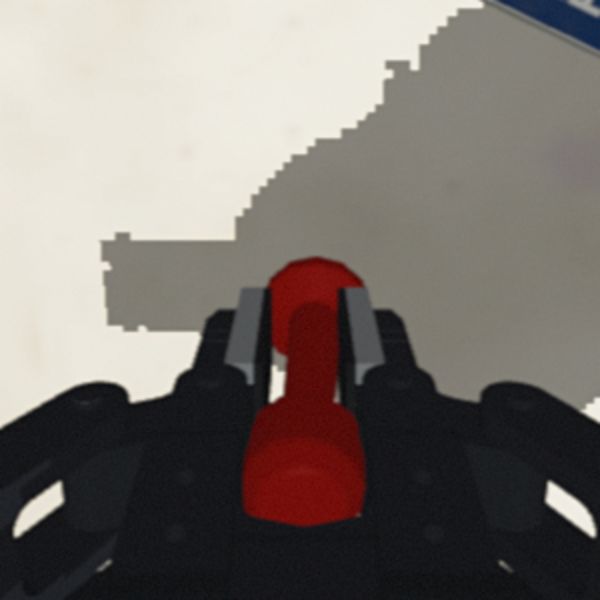

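The foot (318,280) looks offset from the knob (305,470), and a gap shows beside the stem. The tips seem to be pinching the foot's cone, so I'll grip the knob with the pads instead.

```bash
python3 -m jog '0.3 0 0 0 0; 0.4 0 0 0 0; 0.4 0 0 0 0; 0.4 0 0 -0.014 0; 0.4 0 0 -0.028 0; 0.4 0 0 -0.028 0; 0.4 0 0 -0.028 0'; python3 -m jog '0.3 0 0 0 0; 0.2 0 0 0 0; 0.1 0 0 0 0; 0 0 0 0 0; 0 0 0 0 0; 0 0 0 0 0; 0 0 0 0 0' 30;  python3 -m jog '0 0 0 -0.02 0; 0 0 0 -0.05 0; 0 0 0 -0.1 0; 0 0 0 -0.1 0; 0 0 0 -0.1 0; 0 0 0 -0.1 0'
python3 - <<'E'
from h import *
im,d=get_image("scene"); u=proj("scene",[.477,-.412,.11])[0].astype(int);print(u)
a=cv2.resize(im[u[1]-50:u[1]+50,u[0]-45:u[0]+45,::-1],None,fx=4,fy=4)
im,d=get_image("wrist"); b=cv2.resize(im[150:400,207:432,::-1],(360,400))
cv2.imwrite("pics/w5.png",np.hstack([a,b]))
E
```

```text
t: 12.0
ee_pos: [0.4775, -0.4141, 0.0432]
orientation: [-0.0, 1.0, -0.001, 0.001]
contact_force: [0.2, 0.2, 0.3]
opening: 0.034
gripper_force: 0.0
t: 12.7
ee_pos: [0.4769, -0.4138, 0.0421]
orientation: [-0.0, 1.0, -0.0, -0.0]
contact_force: [-0.4, -0.1, -1.2]
opening: 0.0188
gripper_force: 29.3
t: 13.3
ee_pos: [0.4763, -0.4132, 0.1413]
orientation: [-0.0, 1.0, 0.001, -0.001]
contact_force: [-0.3, -0.2, -0.5]
opening: 0.0187
gripper_force: 29.4
[407 233]
```

View pics/w5.png

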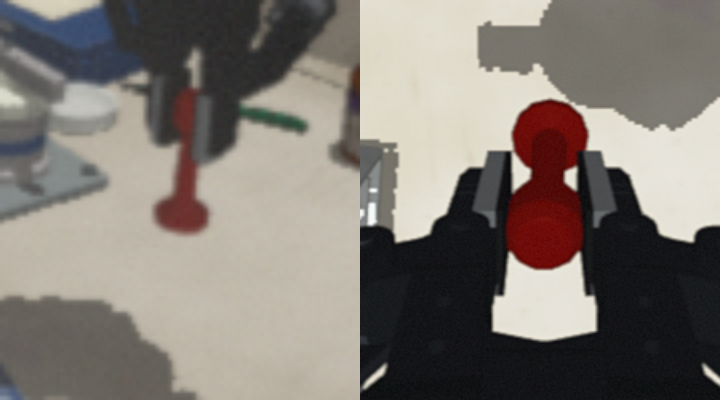

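The knob is squarely between the pads and the marker hangs upright. Carry it to the left cup.

```bash
python3 - <<'E'
from h import *
print(rel([.4645,.2317,.142],91.9))
E
```

```text
(array([ 1.090e+01,  6.445e+02, -1.000e-01]), np.float64(-1.8))
```

```bash
python3 -m jog '0 0.001 0.015 0 0; 0 0.001 0.04 0 0; 0 0.002 0.08 0 0; 0 0.003 0.12 0 -0.5; 0 0.004 0.16 0 -0.5; 0 0.004 0.2 0 -0.5; 0 0.005 0.24 0 -1; 0 0.006 0.28 0 -1; 0 0.006 0.32 0 -1; 0 0.007 0.36 0 -1; 0 0.007 0.4 0 -1.5; 0 0.008 0.44 0 -1.5; 0 0.009 0.48 0 -1.5; 0 0.009 0.52 0 -1.8; 0 0.01 0.56 0 -1.8; 0 0.011 0.6 0 -1.8; 0 0.011 0.63 0 -1.8; 0 0.011 0.644 0 -1.8; 0 0.011 0.644 0 -1.8; 0 0.011 0.644 0 -1.8'
python3 - <<'E'
from h import *
print(rel([.4645,.2317,.0555],91.9)); c=cam("wrist"); v=np.array([np.cos(np.radians(1.9)),np.sin(np.radians(1.9))])
im,d=get_image("wrist"); cv2.imwrite("pics/w6.png",cv2.resize(im[100:300,220:440,::-1],None,fx=3,fy=3))
s=sense()["ee_pos"]; print(proj("wrist",[[.4645,.2317,.018],[*s[:2],.1]],c))
E
```

```text
t: 15.4
ee_pos: [0.4644, 0.2295, 0.1418]
orientation: [-0.016, 1.0, -0.001, -0.001]
contact_force: [0.2, 0.4, -0.7]
opening: 0.0185
gripper_force: 29.5
(array([-0.3,  2.3, 86.3]), np.float64(-0.0))
[[325.2567886  194.63493355]
 [321.85364717 230.83326455]]
```

View pics/w6.png

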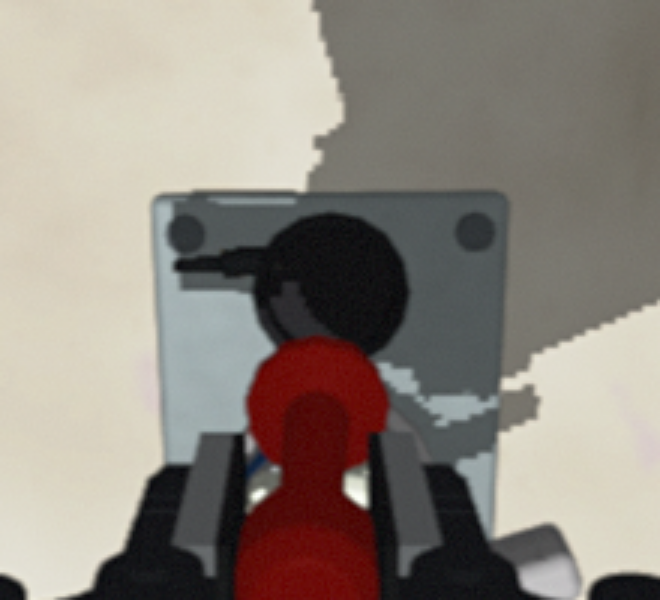

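The foot is at about (318,402) in the crop and the cup centre at (331,288). The foot needs about 4.5 mm more to the right (+y). I'll shift, go lower and check again up close.

```bash
python3 -m jog '0 0 0.002 0.02 0; 0 0 0.003 0.04 0; 0 0 0.003 0.055 0; 0 0 0.003 0.066 0; 0 0 0.003 0.066 0;0 0 0.003 0.066 0; 0 0 0.003 0.066 0'
python3 - <<'E'
from h import *
c=cam("wrist"); s=sense()["ee_pos"]; im,d=get_image("wrist"); cv2.imwrite("pics/w7.png",cv2.resize(im[130:280,220:440,::-1],None,fx=3.6,fy=3.6,interpolation=cv2.INTER_CUBIC))
print(s,c[0][0],proj("wrist",[[.4645,.2317,.018],[.4645,.2337,.018],[*s[:2],s[2]-.042]],c))
E
```

```text
t: 16.15
ee_pos: [0.4661, 0.2333, 0.0772]
orientation: [-0.016, 1.0, 0.0, 0.001]
contact_force: [0.4, -0.4, -0.9]
opening: 0.0183
gripper_force: 29.5
[0.466062   0.23334933 0.07717546] [335.94602405   0.         321.86731645] [[319.87205731 217.9699163 ]
 [323.04027346 218.06443382]
 [322.44271964 230.2030349 ]]
```

View pics/w7.png

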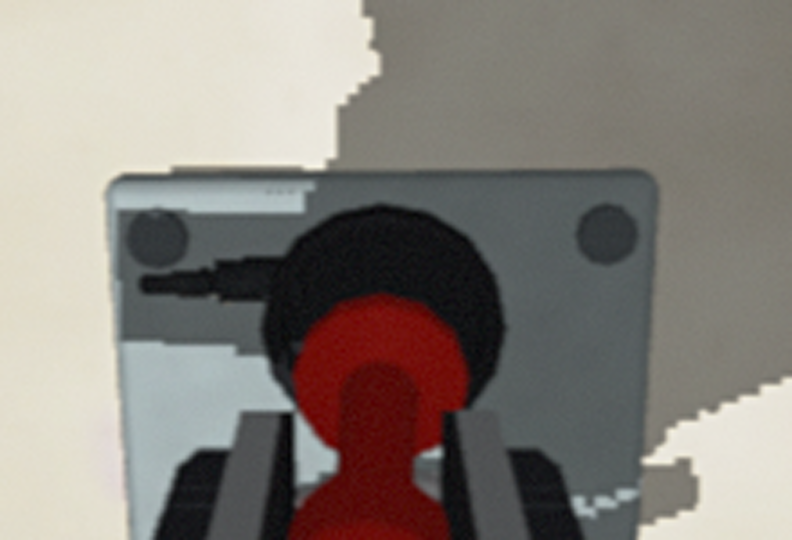

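The foot spans 294–470 with its top at 296. The cup spans 262–505 with its top at 207. Laterally they agree within 0.6 mm, so I'll check x numerically.

```bash
python3 - <<'E'
from h import *
c=cam("wrist"); s=sense()["ee_pos"]; a=np.linspace(0,6.283,200)
def box(x,y,z,r):
    q=proj("wrist",np.c_[x+r*np.cos(a),y+r*np.sin(a),0*a+z],c); return q.min(0),q.max(0)
print(s)
print("cup seen L,R,top",262/3.6+220,505/3.6+220,207/3.6+130)
for x,y in((.4645,.2317),(.4645,.2337),(.4615,.2337)): print(x,y,box(x,y,.018,.022))
print("foot seen",294/3.6+220,470/3.6+220,296/3.6+130)
for x in(s[0],s[0]+.003,s[0]-.003): print(x,[box(x,s[1],s[2]-.042+k,.014) for k in(0,.004)])
E
```

```text
[0.46608556 0.23348523 0.07721151]
cup seen L,R,top 292.77777777777777 360.27777777777777 187.5
0.4645 0.2317 (array([284.75383856, 183.90267934]), array([354.50445613, 249.94818875]))
0.4645 0.2337 (array([287.92794011, 184.00341417]), array([357.67295374, 250.03800408]))
0.4615 0.2337 (array([287.94411243, 179.21461754]), array([357.96634304, 245.77501089]))
foot seen 301.6666666666667 350.55555555555554 212.22222222222223
0.4660855631704079 [(array([298.40817282, 207.24768237]), array([346.42325117, 252.21149154])), (array([297.93772502, 209.36144571]), array([346.91292056, 255.12183907]))]
0.4690855631704079 [(array([298.34617321, 212.23763642]), array([346.15663511, 256.81895666])), (array([297.87653573, 214.44341105]), array([346.63886806, 259.8068011 ]))]
0.4630855631704079 [(array([298.47070538, 202.21396286]), array([346.69215911, 247.56520527])), (array([297.99945086, 204.23399418]), array([347.18937619, 250.39662616]))]
```

```bash
python3 -m jog '0 0.002 0.0003 0 0; 0 0.002 0.0003 0.006 0; 0 0.002 0.0003 0.012 0; 0 0.002 0.0003 0.017 0; 0 0.002 0.0003 0.02 0; 0 0.002 0.0003 0.021 0; 0 0.002 0.0003 0.021 0';  python3 -m jog '0 0 0 0.001 0; 0 0 0 0.001 0; 0 0 0 0.001 0' | sed -n '2p;4p'
```

```text
t: 16.9
ee_pos: [0.4631, 0.2335, 0.055]
orientation: [-0.016, 1.0, -0.0, -0.0]
contact_force: [-0.3, -0.4, -1.4]
opening: 0.0186
gripper_force: 29.5
ee_pos: [0.4634, 0.2336, 0.0545]
contact_force: [-0.0, -0.2, -0.9]
```

```bash
python3 -m jog '0 0 0 0.001 0; 0 0 0 0.001 0; 0 0 0 0.001 0' | sed -n '2p;4p'
```

```text
ee_pos: [0.4637, 0.2338, 0.0537]
contact_force: [0.1, -0.1, 2.6]
```

The force shows floor contact at the expected height. Release and retreat upward.

```bash
python3 -m jog '0.25 0 0 0 0; 0.3 0 0 0 0; 0.4 0 0 0 0; 0.4 0 0 0 0; 0.4 0 0 0 0; 0.4 0 0 -0.02 0; 0.4 0 0 -0.05 0; 0.4 0 0 -0.09 0; 0.4 0.03 0 -0.12 0; 0.4 0.07 0 -0.12 0; 0.4 0.12 0 -0.12 0; 0.4 0.16 0 -0.12 0; 0.4 0.16 0 -0.12 0; 0.4 0.16 0 -0.12 0' | sed -n '1,4p'
python3 - <<'E'
from h import *
for n in("scene","wrist"):
    im,d=get_image(n); c=cam(n); im=im.astype(int)
    m=(im[:,:,0]-im[:,:,1]>50)&(im[:,:,2]<im[:,:,0]-50); vs,us=np.nonzero(m&(d>0)); Q=atd(n,np.c_[us,vs],d[vs,us],c)
    Q=Q[(abs(Q[:,0]-.4645)<.05)&(abs(Q[:,1]-.232)<.05)]
    print(n,len(Q)); 
    for a,b in((.008,.022),(.025,.045),(.045,.06),(.065,.08),(.08,.1)):
        q=Q[(Q[:,2]>a)&(Q[:,2]<b)]; 
        if len(q): print(a,b,len(q),q.mean(0).round(4),q.min(0).round(4),q.max(0).round(4))
    cv2.imwrite(f"pics/f_{n}.png",im[:,:,::-1])
E
```

```text
t: 18.9
ee_pos: [0.3031, 0.2285, 0.1736]
orientation: [-0.017, 1.0, 0.0, 0.001]
contact_force: [0.5, -0.2, -0.9]
scene 37
0.008 0.022 17 [0.4639 0.2288 0.0191] [0.4528 0.2222 0.0168] [0.4753 0.2343 0.0211]
0.025 0.045 1 [0.4632 0.2312 0.0263] [0.4632 0.2312 0.0263] [0.4632 0.2312 0.0263]
0.065 0.08 8 [0.4632 0.229  0.0766] [0.4569 0.2244 0.0706] [0.4708 0.2334 0.08  ]
0.08 0.1 9 [0.4636 0.2307 0.0822] [0.4579 0.2241 0.0801] [0.4699 0.2372 0.0838]
wrist 677
0.008 0.022 401 [0.4619 0.2352 0.0177] [0.4516 0.2213 0.0092] [0.4837 0.2492 0.022 ]
0.025 0.045 149 [0.4616 0.2351 0.035 ] [0.4597 0.2299 0.0254] [0.4648 0.24   0.0449]
0.045 0.06 103 [0.4617 0.2355 0.0521] [0.4601 0.231  0.0451] [0.4643 0.2397 0.0595]
0.065 0.08 1 [0.4564 0.2346 0.066 ] [0.4564 0.2346 0.066 ] [0.4564 0.2346 0.066 ][ WARN:0@0.781] global loadsave.cpp:1063 imwrite_ Unsupported depth image for selected encoder is fallbacked to CV_8U.
```

The marker stands upright on the cup floor, with its top at 84 mm and its stem vertical. One last numeric check of the bar angle, then I'll hand in.

```bash
python3 - <<'E'
from h import *
for n in("top","scene"):
    d=get_image(n)[1]; vs,us=np.nonzero(d>0); Q=atd(n,np.c_[us,vs],d[vs,us])
    Q=Q[(Q[:,2]>.084)&(Q[:,2]<.102)&(np.hypot(Q[:,0]-.5243,Q[:,1]-.2334)<.06)][:,:2]
    if len(Q)>10:
        v=np.linalg.svd(Q-Q.mean(0))[2][0]; print(n,len(Q),Q.mean(0),np.ptp(Q,0),(np.degrees(np.arctan2(v[1],v[0]))%180)-91.9)
print(sense()["t"])
E
```

```text
top 296 [0.52394327 0.23646644] [0.08306901 0.10398994] 19.97843524587121
scene 105 [0.52381254 0.23418027] [0.04606276 0.10555104] 20.20221196446083
19.1
```

```bash
python3 -c "
from cell import *
print(hand_in())"
```

```text
the job is handed in; nothing more can be done
None
```

I found the loose cap on the left vessel (the first I pushed, so the other two were never touched), opened it about 20°, stood the red marker upright in that vessel's cup, and handed the job in at about 19 s on the robot's clock.

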